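# Set the fader, then fit the D-bore knob and keep it pressed

### The job

On the lamp control box, first slide the fader until it is level with the nose of the metal preset clip beside its track. Then pick up the loose pointer knob, turn it so that the flat in its bore matches the flat of the bare D-shaped spindle, push it fully home on the spindle, and keep pressing so that the sprung spindle stays pushed in. Finish while still holding and pressing the knob; do not knock the tape roll, the drops bottle or the lens ring about.

Things in the scene. Friction and masses are not known exactly. Their poses are not given: they have to be found in the camera images.
- lamp_box: Fixed off-white control box, 150 (its x) x 300 (its y) x 50 mm high. Origin: centre of its underside, z up; the grey panel is its top, 50 mm above. On the panel, at box x = 0: the bare spindle at box y = -95 mm and the fader track along box y, cap centre from y = -20 to +100 mm. The preset clip sits on the near side of the track.
- fader_top (a point): Centre of the top face of the fader cap, a black block 22 mm (box x) x 14 mm (box y) x 30 mm high that stands on the panel and slides along the box's y. This point is 30 mm above the panel. Free panel 25 mm or more all round the cap, apart from the 5 mm high preset clip.
- fader (a joint): Position of the fader in m along the box's +y, 0 to 0.12; it starts at the spindle end (0 to 0.02). Friction about 1.5 N, no spring: it stays where it is left.
- preset_clip: Fixed dark steel clip beside the fader track on the robot's side, 32 x 14 mm, 5 mm high, with a pointed nose towards the track. Origin at the nose tip, at panel height, 18 mm from the track's centre line; axes parallel to the box's. The fader is set when the centre of its cap has the same box y as this tip.
- knob: Loose black pointer knob, 60 g, upright. Skirt d 46, 22 mm high. Grip bar on top at z = 22 to 46 mm: 14 mm thick (its y), sides parallel from x = -16 to +21 mm, tapered pointer nose to x = -32 mm. Origin: centre of the underside. On the axis below, a blind D bore, d 18 mm, 18 mm deep, flat 4.5 mm from the axis on the -x (pointer) side, mouth chamfered 2 mm.
- spindle_tip (a point): On the axis, top end of the upright steel D spindle: d 16 mm, 24 mm above the panel, flat 3.5 mm from the axis on this point's -x side; z up. It cannot turn; the point sinks with it. The knob fits (1 mm play all round) when its axes are parallel to this point's, pointer on the side of the flat; fully home, its origin is 18 mm below this point.
- spindle (a joint): How far the spindle is pushed in, m: 0 at rest, 0.004 at the hard stop. A spring carries it: it begins to move at about 3 N and needs about 9 N at the stop.
- tape_roll: Bystander: cream tape roll lying flat, diameter 52 mm, 19 mm high; origin at the centre of its underside.
- drops_c: Bystander: small dropper bottle, diameter 27 mm, 64 mm high, standing; origin at the centre of its underside.
- spacer_ring: Bystander: black lens ring lying flat, diameter 37 mm, 14 mm high; origin at the centre of its underside.
Mind the look-alikes: they are no part of the job. Leave any red look-alike of the knob alone.

How it is judged:
By the outcome, as a careful person would: the job done as asked, in the order asked, and still so for the second after the job is handed in, while the arm keeps its last pose, push and grip.
It also fails if it takes over 58 s, if anything falls off the work surface, if the arm or the gripper's body presses on something with over 40 N, if the wrist force passes 120 N, or if a joint passes its speed limit or range.

### The arm

A 7-joint arm with a two-finger parallel gripper is mounted at the origin on a cart in front of the work surface, level with it; the furniture and walls round the work are solid. World frame = base frame: x ahead of the robot, y to its left, z up, the work surface at z = 0. Lengths are in m, angles in degrees, forces in N, time in s.
With the tool pointing down it reaches from about 0.425 to 0.875 m from the base axis. Payload 4.7 kg.
Tool frame: the origin (TCP) lies between the finger pads; the fingertips stand 8 mm ahead of it and the grasp point (between the pads) lies 11 mm behind it (env.tip_extent is the distance from the TCP to the fingertips, in m); z points along the fingers, y is the line along which they close (so a half turn about z gives the same grasp; the last joint's range is limited). The gripper opens to 87 mm and grips with 3 to 60 N. Pads are 19 mm wide; open, the fingers measure 117 mm over their backs; the gripper's body (75 mm by 190 mm) begins 51 mm behind the grasp point.
Start: joints at [-69.723, 18.392, -4.016, 83.108, 1.295, 78.541, -3.26], TCP at [0.217, 0.613, 0.231] pointing down, gripper open.
Joint ranges: [-163.93, 163.93], [-17.29, 119.83], [-79.2, 71.16], [3.27, 140.29], [-89.18, 269.18], [5.43, 117.66], [-154.24, 154.24]. Speed limits (degrees/s): [147.25, 147.25, 180, 180, 180, 180, 180].

### API

Orientations are given as [roll, pitch, yaw] about the fixed x, y, z axes, in that order (R = Rz(yaw) Ry(pitch) Rx(roll)).
In Python, from cell import sensors, vision, workorder, env gives the robot as it stands.
- The arm moves only by the tool drive_tool, never from a script. Its argument "moves" is a list of rows, each an object of numbers: "x", "y", "z": the shift along the tool's x, y, z in mm; "rx", "ry", "rz": the turn, a rotation vector about the tool's x, y, z in rad; "fingers": the closure, from -1 (fully open) to 1 (shut). In form: [{"x": .., "y": .., "z": .., "rx": .., "ry": .., "rz": .., "fingers": ..}, ...]. A call has 1 to 20 rows; each row is the pose to reach, as a shift and turn from the pose commanded when the call began, along the tool's axes at that moment; what a row does not reach only later rows make up. A row lasts 1/8 s, in which the tool goes at most 62.5 mm and 10.7 degrees, less where a joint would pass 70% of its speed; a pose out of reach is approached as far as the arm can. A call with a gripper value outside its range is refused whole. The fingers move at their own pace and stop on an object; "force" is the grip in N (left out, the last holds). Time passes only in rows, so rows that repeat a pose let the fingers close. It gives the time, the measured TCP pose, the force, the opening and the grip force at its end, in the units of the state.
- sensors.get_obs(): the state, without advancing time (a new reading comes with each control period).
- vision.read_camera(name): name is "scene" or "side" or "wrist"; returns a dict with "image" (384x512x3 uint8, red, green, blue), "fx", "fy", "cx", "cy" (pixels), "k1" (the pictures are not rectified: a ray, as slopes to the right and down, at radius r is drawn at 1 + k1 r^2 times it, then the intrinsics apply), "R" (3x3) and "t" (3): a world point X has camera coordinates R X + t. Camera axes: x right, y down, z forward; pixel columns grow to the right and rows downward; lengths in m; the calibration is good to about 2 mm. A picture is of the moment at which its call begins. There is no depth.
- workorder.sign_off(): hands the job in; it is judged then, once.
The state is a dict: "time_s": time; "qpos": joint angles; "joint_velocities": joint speeds; "effort": joint torques, N m; "tool_pos": TCP position; "tool_rot": TCP orientation; "force": force on the tool from outside, world axes, zero at the start; "wrist_torque": the same for the moment, N m; "grip_width": finger opening in m; "grasp_force": force on a finger pad.
Only numpy, scipy, OpenCV 4.12 (cv2) and the standard library are available. Lean on these libraries where they do the work, as an engineer would, in place of code of your own. Each camera call takes 0.05 s, during which the arm holds its last target. There are 200 camera calls.

## Working session

There is one attempt and no reset: what is moved stays moved. The work goes in short steps, Python scripts to look and compute and a tool call to move; the robot and the scene stay as the last step left them, time stands still between calls to the robot, and variables do not carry over. Pictures are saved under pics/ and viewed, at most 10 in all, crops included, and the job is handed in when it is done.

Besides the shell and the picture viewer there is one more tool, called after ">>>" as name(argument=value, ...) on one line, values as JSON. drive_tool: Moves the arm, as the interface text tells. Its arguments: {"type":"object","properties":{"moves":{"type":"array"},"force":{"type":"number"}},"required":["moves"]}

```bash
ls; mkdir -p pics
cat > h.py <<'E'
import numpy as np, cv2
from cell import sensors, vision, workorder, env
from scipy.spatial.transform import Rotation as Ro
def cam(n):
    c=vision.read_camera(n); c['R']=np.array(c['R']).reshape(3,3); c['t']=np.array(c['t']); return c
def save(c,n): cv2.imwrite('pics/'+n,cv2.cvtColor(c['image'],cv2.COLOR_RGB2BGR))
def ray(c,u,v):
    K=np.array([[c['fx'],0,c['cx']],[0,c['fy'],c['cy']],[0,0,1]])
    d=np.array([(u-c['cx'])/c['fx'],(v-c['cy'])/c['fy']]); s=d.copy()
    for _ in range(20): s=d/(1+c['k1']*(s@s))
    return -c['R'].T@c['t'], c['R'].T@np.array([s[0],s[1],1])
def onz(c,u,v,z):
    o,d=ray(c,u,v); return o+d*(z-o[2])/d[2]
def proj(c,X):
    p=c['R']@np.array(X)+c['t']; s=p[:2]/p[2]; s=s*(1+c['k1']*(s@s))
    return np.array([s[0]*c['fx']+c['cx'],s[1]*c['fy']+c['cy']])
def tri(c1,p1,c2,p2):
    o1,d1=ray(c1,*p1);o2,d2=ray(c2,*p2)
    s=np.linalg.lstsq(np.c_[d1,-d2],o2-o1,rcond=None)[0]
    a=o1+d1*s[0];b=o2+d2*s[1]; return (a+b)/2,np.linalg.norm(a-b)
E
python3 - <<'E'
from h import *
import pickle
o=sensors.get_obs();print(o)
C={}
for n in("scene","side","wrist"):
    c=cam(n);C[n]=c;save(c,n+'0.png');print(n,-c['R'].T@c['t'],c['R'][2],c['fx'],c['k1'])
pickle.dump(C,open('c0.pkl','wb'))
cv2.imwrite('pics/both.png',cv2.cvtColor(np.vstack([np.hstack([C['scene']['image'],C['side']['image']])]),cv2.COLOR_RGB2BGR))
E
```

```text
pics
{'time_s': 0.0, 'qpos': array([-69.72329461,  18.43969924,  -4.01393503,  83.17339676,
         1.29621727,  78.54027382,  -3.25721488]), 'joint_velocities': array([-0.01354079, -0.01601955, -0.02332121,  0.04315129, -0.03430333,
       -0.12796593, -0.08558909]), 'effort': array([ 4.68200471e-05, -4.91305089e+01, -4.04218035e-01, -3.12515795e+01,
       -6.38970640e-02,  4.40039474e-02,  1.76147032e-04]), 'tool_pos': array([0.21653713, 0.61231664, 0.22946722]), 'tool_rot': array([-1.79891931e+02,  7.33657536e-03,  1.60534531e+02]), 'force': array([0.62638628, 0.26385469, 0.05538055]), 'wrist_torque': array([ 0.01670107, -0.03991562, -0.02368638]), 'grasp_force': 0.0, 'grip_width': 0.08711711085004047}
scene [-0.37460973  0.65611649  0.65025461] [ 0.66828749 -0.61500379 -0.41852379] 444.94140603001864 -0.1418347366621308
side [ 0.57303272 -1.04955596  0.7208617 ] [-0.05565469  0.81425515 -0.57783311] 450.5426959277867 0.059874342484233116
wrist [0.15020895 0.6367299  0.38419129] [ 0.24316741 -0.08827744 -0.96595896] 334.23852315289366 -0.05397945071579392
```

View pics/scene0.png

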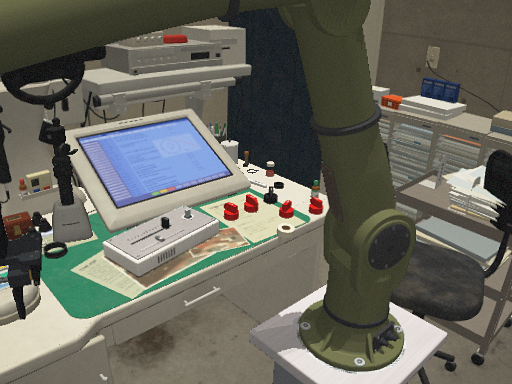

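View pics/side0.png

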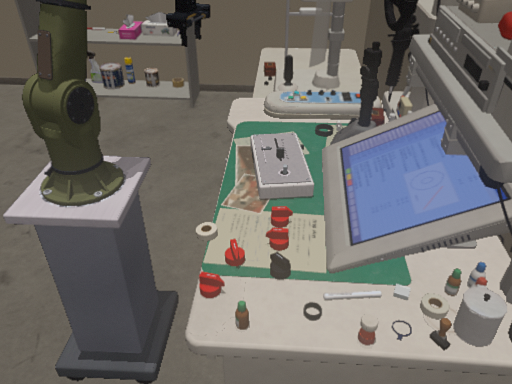

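The scene view shows the box near (160,240) and the black knob near (270,195). In the side view the box is at (282,165), the fader at (280,152), the spindle at (285,172) and the black knob at (281,266). Four red look-alikes sit around the knob. Next I'll zoom in.

Run:
```python
from h import *
import pickle
C=pickle.load(open('c0.pkl','rb'))
S=C['side']['image'];N=C['scene']['image']
def crop(I,u,v,w,h):
    return cv2.resize(I[v:v+h,u:u+w],(400,300),interpolation=cv2.INTER_CUBIC)
im=np.vstack([np.hstack([crop(S,240,125,84,63),crop(S,240,230,80,60)]),np.hstack([crop(N,130,195,80,60),crop(N,230,170,80,60)])])
cv2.imwrite('pics/crops.png',im[:,:,::-1])
for n,p,z in(('side',(280,148),.08),('side',(284,168),.074),('side',(281,276),0),('scene',(166,217),.08),('scene',(188,209),.074),('scene',(270,201),0.),('side',(309,193),.05),('side',(259,196),.05),('side',(251,136),.05),('side',(295,133),.05)):
    print(n,p,onz(C[n],*p,z).round(3))
```

```text
side (280, 148) [0.563 0.096 0.08 ]
side (284, 168) [ 0.577 -0.003  0.074]
side (281, 276) [ 0.578 -0.336  0.   ]
scene (166, 217) [0.561 0.095 0.08 ]
scene (188, 209) [0.573 0.014 0.074]
scene (270, 201) [ 0.571 -0.318  0.   ]
side (309, 193) [ 0.644 -0.083  0.05 ]
side (259, 196) [ 0.515 -0.105  0.05 ]
side (251, 136) [0.469 0.221 0.05 ]
side (295, 133) [0.608 0.25  0.05 ]
```

View pics/crops.png

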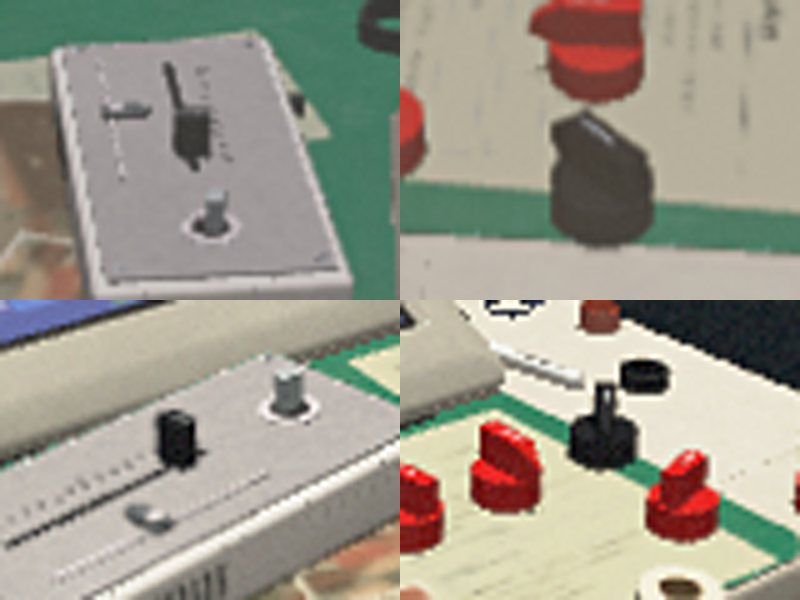

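The crops show three things in the side view:
- The fader cap top is near (280,148), with the clip to its left at about (266,148).
- The spindle top is near (285,166), and its flat may face the robot's left.
- The black knob's pointer is to the upper left, towards the camera's left and far side.

I'll check obstacles before moving the wrist camera over.

Run:
```python
from h import *
import pickle
C=pickle.load(open('c0.pkl','rb'))
for n,p in(('side',(330,85)),('side',(360,135)),('side',(324,130)),('side',(285,108)),('scene',(20,310)),('scene',(72,235)),('scene',(56,250)),('scene',(70,135)),('side',(206,237)),('side',(242,322)),('side',(313,318)),('side',(320,215))):
    print(n,p,onz(C[n],*p,0).round(3))
print(tri(C['side'],(374,45),C['scene'],(62,130)))
o=sensors.get_obs()
```

```text
side (330, 85) [0.758 0.79  0.   ]
side (360, 135) [0.831 0.345 0.   ]
side (324, 130) [0.711 0.375 0.   ]
side (285, 108) [0.573 0.549 0.   ]
scene (20, 310) [0.517 0.521 0.   ]
scene (72, 235) [0.768 0.292 0.   ]
scene (56, 250) [0.716 0.359 0.   ]
scene (70, 135) [ 1.714 -0.076  0.   ]
side (206, 237) [ 0.392 -0.217  0.   ]
side (242, 322) [ 0.504 -0.467  0.   ]
side (313, 318) [ 0.644 -0.447  0.   ]
side (320, 215) [ 0.675 -0.11   0.   ]
(array([0.81257552, 0.2649136 , 0.31222809]), np.float64(0.025588808687585767))
```

>>> drive_tool(moves=[{"x":0,"y":0,"z":-40}])

```text
invalid input at $.moves[0]: expected keys x, y, z, rx, ry, rz, fingers
```

>>> drive_tool(moves=[{"x":-60,"y":-40,"z":-40,"rx":0,"ry":0,"rz":-0.1,"fingers":-1},{"x":-115,"y":-80,"z":-40,"rx":0,"ry":0,"rz":-0.2,"fingers":-1},{"x":-170,"y":-120,"z":-40,"rx":0,"ry":0,"rz":-0.3,"fingers":-1},{"x":-230,"y":-160,"z":-40,"rx":0,"ry":0,"rz":-0.4,"fingers":-1},{"x":-286,"y":-199,"z":-40,"rx":0,"ry":0,"rz":-0.48,"fingers":-1},{"x":-325,"y":-245,"z":-40,"rx":0,"ry":0,"rz":-0.48,"fingers":-1},{"x":-365,"y":-290,"z":-40,"rx":0,"ry":0,"rz":-0.48,"fingers":-1},{"x":-405,"y":-335,"z":-40,"rx":0,"ry":0,"rz":-0.48,"fingers":-1},{"x":-445,"y":-380,"z":-40,"rx":0,"ry":0,"rz":-0.48,"fingers":-1},{"x":-483,"y":-427,"z":-40,"rx":0,"ry":0,"rz":-0.48,"fingers":-1},{"x":-483,"y":-427,"z":-40,"rx":0,"ry":0,"rz":-0.48,"fingers":-1}])

```text
time_s: 1.52
tool_pos: [0.5303, 0.0449, 0.2706]
tool_rot: [-179.9, 0.0, -172.3]
force: [-0.0, 0.4, 0.0]
grip_width: 0.0872
grasp_force: 0.0
```

Run:
```python
from h import *
import pickle
c=cam('wrist');pickle.dump(c,open('w1.pkl','wb'))
cv2.imwrite('pics/w1.png',cv2.resize(c['image'],(800,600),interpolation=cv2.INTER_CUBIC)[:,:,::-1])
print(-c['R'].T@c['t'])
```

```text
[0.46048027 0.03612571 0.42519465]
```

View pics/w1.png

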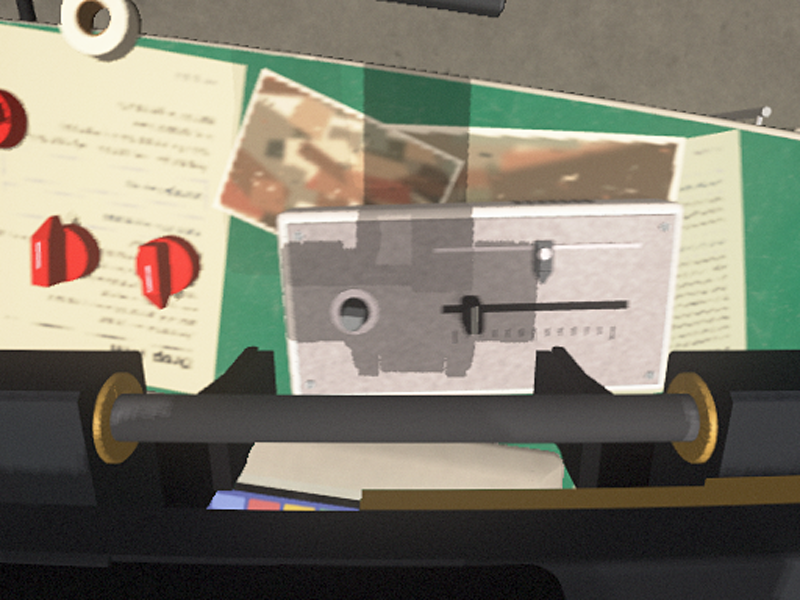

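The wrist view shows the box with the spindle at about (354,312), the fader cap at (472,315), and the clip nose at (543,283). I'll enlarge it to read the details.

Run:
```python
from h import *
import pickle
c=pickle.load(open('w1.pkl','rb'));I=c['image']
def cr(u,v,w,h,s):
    a=cv2.resize(I[v:v+h,u:u+w],None,fx=s,fy=s,interpolation=cv2.INTER_CUBIC).astype(float)
    return np.clip(a*1.3,0,255).astype(np.uint8)
a=cr(280,150,100,70,8); b=cr(205,180,50,40,8)  # 800x560 ; 
cv2.imwrite('pics/w1a.png',a[:,:,::-1])
t=cr(205,180,50,37,8)
im=np.vstack([np.hstack([t,cr(285,180,50,37,8)]),np.hstack([cr(330,145,50,37,8),cr(175,125,50,37,8)])])
cv2.imwrite('pics/w1b.png',im[:,:,::-1])
```

```text
(no output)
```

View pics/w1b.png

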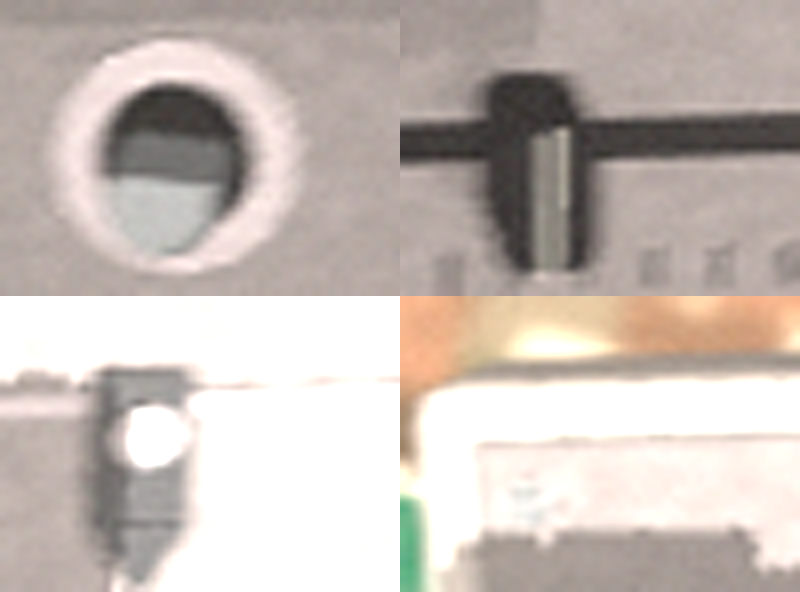

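Flat side of the spindle faces the robot (chord at crop (105,178) to (222,185)). The clip nose tip is at crop (138,580), and the cap top is around (540,200).

Run:
```python
from h import *
import pickle
c=pickle.load(open('w1.pkl','rb'))
f=lambda u0,v0,x,y:(u0+(x+.5)/8-.5,v0+(y+.5)/8-.5)
sp=[onz(c,*f(205,180,*p),.074) for p in((105,178),(222,185),(163,257))]
print('flat',sp, np.degrees(np.arctan2(*(sp[1]-sp[0])[[1,0]])))
print('ring c',onz(c,*f(205,180,175,155),.05))
print('nose',onz(c,*f(330,145,138,580-296),.052))
for p in((537,130),(537,270)):print('cap top',onz(c,*f(285,180,p[0]-400,p[1]),.08))
# box panel edges: track line in 800x600 img
g=lambda x,y:((x+.5)*.64-.5,(y+.5)*.64-.5)
L=[('track',(443,309),(627,304)),('line',(433,250),(641,245)),('near edge',(281,212),(681,207)),('leftedge',(281,212),(292,394))]
for n,a,b in L:
    A=onz(c,*g(*a),.05);B=onz(c,*g(*b),.05);print(n,A.round(4),B.round(4),np.degrees(np.arctan2(*(B-A)[[1,0]])).round(2))
```

```text
flat [array([0.57133592, 0.00519277, 0.074     ]), array([0.57015612, 0.02123195, 0.074     ]), array([0.58160093, 0.0143249 , 0.074     ])] 94.20695158694488
ring c [0.57402905 0.01287598 0.05      ]
nose [0.53232394 0.14749192 0.052     ]
cap top [0.55056912 0.09439578 0.08      ]
cap top [0.57009783 0.09772394 0.08      ]
track [0.5634 0.0786 0.05  ] [0.5409 0.2154 0.05  ] 99.35
line [0.5204 0.0645 0.05  ] [0.4958 0.2149 0.05  ] 99.3
near edge [ 0.5077 -0.0472  0.05  ] [0.4646 0.2374 0.05  ] 98.62
leftedge [ 0.5077 -0.0472  0.05  ] [ 0.6481 -0.0281  0.05  ] 7.72
```

>>> drive_tool(moves=[{"x":-18,"y":23,"z":40,"rx":0,"ry":0,"rz":-0.026,"fingers":0},{"x":-36.7,"y":46.4,"z":90,"rx":0,"ry":0,"rz":-0.026,"fingers":0},{"x":-36.7,"y":46.4,"z":140,"rx":0,"ry":0,"rz":-0.026,"fingers":0},{"x":-36.7,"y":46.4,"z":140,"rx":0,"ry":0,"rz":-0.026,"fingers":0},{"x":-36.7,"y":46.4,"z":140,"rx":0,"ry":0,"rz":-0.026,"fingers":0}])

```text
time_s: 2.2
tool_pos: [0.5606, 0.1002, 0.1324]
tool_rot: [180.0, 0.1, -170.5]
force: [0.4, -0.3, 0.4]
grip_width: 0.0467
grasp_force: 0.0
```

>>> drive_tool(moves=[{"x":0.8,"y":-4.4,"z":33,"rx":0,"ry":0,"rz":0.005,"fingers":0},{"x":0.8,"y":-4.4,"z":66,"rx":0,"ry":0,"rz":0.005,"fingers":0},{"x":0.8,"y":-4.4,"z":66,"rx":0,"ry":0,"rz":0.005,"fingers":0},{"x":0.8,"y":-4.4,"z":66,"rx":0,"ry":0,"rz":0.005,"fingers":1},{"x":0.8,"y":-4.4,"z":66,"rx":0,"ry":0,"rz":0.005,"fingers":1},{"x":0.8,"y":-4.4,"z":66,"rx":0,"ry":0,"rz":0.005,"fingers":1},{"x":0.8,"y":-4.4,"z":66,"rx":0,"ry":0,"rz":0.005,"fingers":1}], force=8)

```text
time_s: 3.08
tool_pos: [0.5601, 0.0966, 0.0654]
tool_rot: [179.9, 0.1, -170.7]
force: [-0.9, 1.5, 3.6]
grip_width: 0.0141
grasp_force: 8.0
```

>>> drive_tool(moves=[{"x":0,"y":18,"z":0,"rx":0,"ry":0,"rz":0,"fingers":1},{"x":0,"y":36,"z":0,"rx":0,"ry":0,"rz":0,"fingers":1},{"x":0,"y":54.5,"z":0,"rx":0,"ry":0,"rz":0,"fingers":1},{"x":0,"y":54.5,"z":0,"rx":0,"ry":0,"rz":0,"fingers":1},{"x":0,"y":54.5,"z":0,"rx":0,"ry":0,"rz":0,"fingers":1},{"x":0,"y":54.5,"z":0,"rx":0,"ry":0,"rz":0,"fingers":1}])

```text
time_s: 3.82
tool_pos: [0.5509, 0.1529, 0.0654]
tool_rot: [179.9, 0.1, -170.6]
force: [-1.0, 1.1, 5.5]
grip_width: 0.014
grasp_force: 8.0
```

Run:
```python
from h import *
import pickle
C={n:cam(n) for n in('wrist','scene','side')};pickle.dump(C,open('c2.pkl','wb'))
print(sensors.get_obs()['tool_pos'],sensors.get_obs()['force'])
w=C['wrist']['image'];s=C['side']['image'];n=C['scene']['image']
a=cv2.resize(w[100:250,180:380],(800,600),interpolation=cv2.INTER_CUBIC)
cv2.imwrite('pics/c2.png',a[:,:,::-1])
```

```text
[0.5508961  0.15278737 0.06541814] [0.74489888 1.26274751 5.9207629 ]
```

View pics/c2.png

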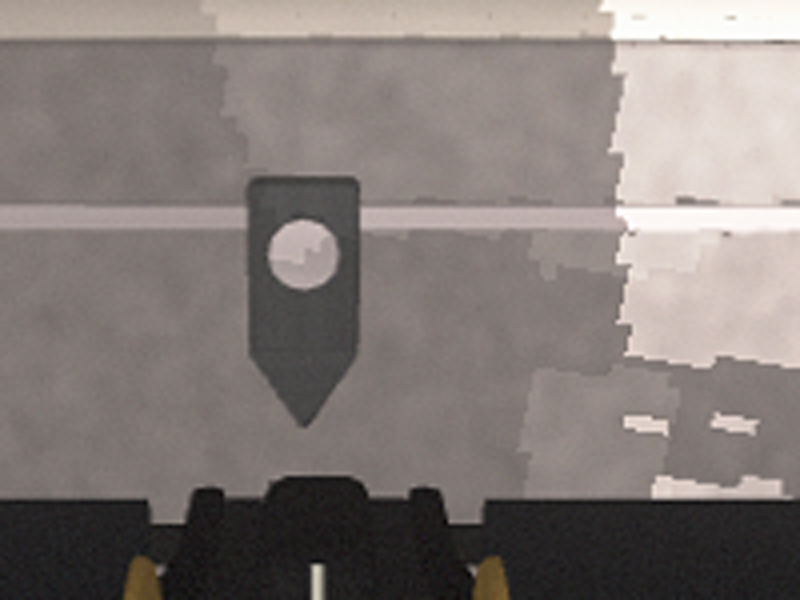

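The nose tip is at crop (305,427) and the cap's white centre line is at (318,585), so the cap is slightly too far towards +y.

Run:
```python
from h import *
import pickle
c=pickle.load(open('c2.pkl','rb'))['wrist']
f=lambda x,y:(180+(x+.5)/4-.5,100+(y+.5)/4-.5)
d=np.array([-np.sin(np.radians(9.2)),np.cos(np.radians(9.2)),0])
w=[onz(c,*f(210,216),.05),onz(c,*f(30,216),.05),onz(c,*f(780,216),.05)]
print('line yaw',np.degrees(np.arctan2(*(w[2]-w[1])[[1,0]])), c['cx'])
N=onz(c,*f(305,427),.055);P=onz(c,*f(318,585),.08);Q=onz(c,*f(318,480),.08)
print(N,P,Q,(P-N)@d,(Q-N)@d,[(onz(c,*f(x,300),.055)-N)@d for x in(248,359)],[(onz(c,*f(x,530),.07)-N)@d for x in(190,445)])
for y in(9.0,9.5,9.8):
    r=np.radians(y);d=np.array([-np.sin(r),np.cos(r),0]);print(y,(P-N)@d)
```

```text
line yaw 99.38804524465334 258.7200653838042
[0.53303766 0.14897298 0.055     ] [0.54350907 0.15233207 0.08      ] [0.53103479 0.15027281 0.08      ] 0.0016416985714781457 0.0016033273969458003 [np.float64(-0.007193961945728403), np.float64(0.006799291059725415)] [np.float64(-0.013722624314568811), np.float64(0.016933425118297762)]
9.0 0.0016796450859229198
9.5 0.0015847414376566212
9.8 0.0015277408573480568
```

>>> drive_tool(moves=[{"x":0,"y":-1.6,"z":0,"rx":0,"ry":0,"rz":0,"fingers":1},{"x":0,"y":-1.6,"z":0,"rx":0,"ry":0,"rz":0,"fingers":1},{"x":0,"y":-1.6,"z":0,"rx":0,"ry":0,"rz":0,"fingers":1}])

```text
time_s: 4.35
tool_pos: [0.5512, 0.151, 0.0654]
tool_rot: [179.9, 0.1, -170.7]
force: [-1.0, 1.3, 5.4]
grip_width: 0.0138
grasp_force: 8.0
```

Run:
```python
from h import *
c=cam('wrist');I=c['image'].mean(2)
# cap line
for v in(243,246,248): print(v,I[v,252:268].astype(int))
# clip sides at row ~175, nose
r=I[175];print(r[236:280].astype(int)); 
for v in range(203,209):print(v,I[v,248:264].astype(int))
print(sensors.get_obs()['tool_pos'])
import pickle;pickle.dump(c,open('c3.pkl','wb'))
```

```text
243 [ 33  30  33  35  32  54 176 189 131  53  31  29  31  34  31  34]
246 [ 33  35  32  35  29  55 172 191 129  53  27  38  29  27  34  32]
248 [ 31  33  35  31  30  56 175 193 129  52  29  34  34  27  35  25]
[121 120 120 121 119 121 119 124 127 107  73  72  72  72  73  75  75  74
  74  72  70  74  70  71  76  73  76  74  73  72  73  72  73  72  75  71
  68  98 124 125 122 125 123 124]
203 [121 122 121 123 125 120 120 120  96  75  69  68  69  62  64 115]
204 [121 124 122 120 124 123 122 119 118  81  67  71  71  55  93 115]
205 [118 120 120 123 123 121 118 122 118 100  73  70  56  94 116 121]
206 [117 118 118 119 122 120 118 117 118 120 101  76  76 114 122 120]
207 [116 116 116 119 117 119 120 119 118 118 124 120 121 119 120 121]
208 [117 119 119 116 119 113 121 118 115 119 122 122 120 122 119 119]
[0.55116788 0.15096908 0.06539733]
```

The cap line (≈259.0 px) now matches the clip nose (≈259.2 px). I'll release the cap and look closely at the spindle.

>>> drive_tool(moves=[{"x":0,"y":0,"z":0,"rx":0,"ry":0,"rz":0,"fingers":0},{"x":0,"y":0,"z":0,"rx":0,"ry":0,"rz":0,"fingers":0},{"x":0,"y":0,"z":0,"rx":0,"ry":0,"rz":0,"fingers":0},{"x":0,"y":0,"z":-40,"rx":0,"ry":0,"rz":0,"fingers":0},{"x":0,"y":-20,"z":-50,"rx":0,"ry":0,"rz":0,"fingers":-1},{"x":-6,"y":-80,"z":-50,"rx":0,"ry":0,"rz":0,"fingers":-1},{"x":-11.8,"y":-140,"z":-42,"rx":0,"ry":0,"rz":0,"fingers":-1},{"x":-11.8,"y":-140,"z":-42,"rx":0,"ry":0,"rz":0,"fingers":-1},{"x":-11.8,"y":-140,"z":-42,"rx":0,"ry":0,"rz":0,"fingers":-1}])

```text
time_s: 5.52
tool_pos: [0.5847, 0.0109, 0.1059]
tool_rot: [180.0, -0.1, -170.9]
force: [-0.0, 0.5, 0.1]
grip_width: 0.0833
grasp_force: 0.0
```

Run:
```python
from h import *
import pickle
c=cam('wrist');pickle.dump(c,open('w4.pkl','wb'));I=c['image']
a=np.clip(cv2.resize(I[150:240,150:350],(800,360),interpolation=cv2.INTER_CUBIC).astype(float)*1.2,0,255)
cv2.imwrite('pics/w4.png',a[:,:,::-1])
print(sensors.get_obs()['tool_pos'])
```

```text
[0.58468763 0.0122877  0.10601193][ WARN:0@1.313] global loadsave.cpp:1063 imwrite_ Unsupported depth image for selected encoder is fallbacked to CV_8U.
```

View pics/w4.png

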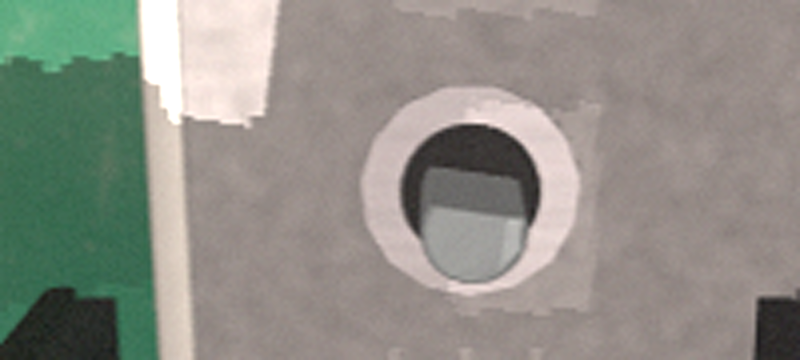

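The D spindle is clear: the flat's top edge runs from crop (422,205) to (525,218), on the robot side. The round edge reaches (470,283) and the ring centre is about (470,190).

Run:
```python
from h import *
import pickle
c=pickle.load(open('w4.pkl','rb'))
f=lambda x,y:(150+(x+.5)/4-.5,150+(y+.5)/4-.5)
A=onz(c,*f(422,205),.074);B=onz(c,*f(525,218),.074)
t=(B-A)/np.linalg.norm(B-A);ya=np.degrees(np.arctan2(t[1],t[0]))-90
print('chord mm',np.linalg.norm(B-A)*1e3,'yaw',ya)
n=np.array([np.cos(np.radians(ya)),np.sin(np.radians(ya)),0])
print('centre from chord',(A+B)/2+n*.0035)
T=onz(c,*f(470,283),.074);print('depth',(T-A)@n*1e3)
L=onz(c,*f(419,238),.074);R=onz(c,*f(527,238),.074);print('width',np.linalg.norm(R-L)*1e3,(L+R)/2)
print('ring',onz(c,*f(470,190),.05))
# base flat line: at z ~? panel hole
a=onz(c,*f(425,168),.05);b=onz(c,*f(523,182),.05);print('base',np.degrees(np.arctan2(*(b-a)[[1,0]]))-90,(a+b)/2+n*.0035)
E=onz(c,*f(182,130),.05);F=onz(c,*f(192,355),.05);print('edge',np.degrees(np.arctan2(*(F-E)[[1,0]])))
# refine edge by gradient in native image
I=c['image'].mean(2)
for v in range(194,212):print(v,I[v,252:286].astype(int))
```

```text
chord mm 15.152974460600431 yaw 1.6243561377633
centre from chord [0.57349136 0.01467781 0.074     ]
depth 11.001344997329014
width 15.823271233692745 [0.57400201 0.01516835 0.074     ]
ring [0.57349591 0.01522317 0.05      ]
base 0.7162559001861268 [0.57438058 0.01555971 0.05      ]
edge 8.740953791814574
194 [ 41  45  45  49  77  87  87  84  87  86  90  87  88  89  89  88  91  87
  88  88  88  89  94  77  80  73  54  50  47  49  46  37  73 158]
195 [ 42  45  45  63  86  87  89  85  87  89  86  87  89  85  91  86  87  89
  86  86  88  90  88  91  90  90  90  75  51  44  47  42  63 144]
196 [ 43  42  44  67  84  90  88  84  86  88  89  85  85  87  87  87  88  86
  87  85  86  87  87  87  89  86  89  79  55  44  47  46  57 145]
197 [ 44  42  44  71  87  88  89  88  87  87  88  90  86  88  88  90  88  86
  88  86  85  87  88  90  90  88  87  83  63  46  46  43  44 146]
198 [ 42  46  47  69  87  87  85  85  89  87  86  89  88  88  85  86  87  85
  88  87  88  87  85  87  91  87  88  88  64  46  44  39  47 141]
199 [ 45  41  44  73  88  90  84  87  86  86  86  88  85  92  87  90  87  87

[... 1081 characters left out ...]
48  95 121 135 135 136 131 132 134 130 133 134 131 129 131 133
 132 132 133 130 134 131 142 149 151 147 118  98 149 181 181 180]
208 [165 126  67  89 122 130 134 134 132 135 131 133 133 130 131 132 135 132
 132 131 133 133 134 133 144 148 151 145 117 106 157 183 187 184]
209 [164 166 120  96 117 132 133 133 134 132 132 131 132 128 131 132 132 133
 134 132 133 133 131 131 143 147 149 143 115 113 169 179 183 180]
210 [162 164 158 122 119 134 134 133 134 131 132 132 128 133 135 132 130 132
 132 131 135 133 132 135 148 150 150 145 111 130 169 180 179 179]
211 [158 157 161 132 116 128 133 131 134 129 131 129 133 132 132 130 134 134
 132 132 133 132 131 133 151 148 150 145 117 129 171 178 177 178]
```

>>> drive_tool(moves=[{"x":10,"y":-30,"z":-60,"rx":0,"ry":0,"rz":0,"fingers":-1},{"x":25,"y":-90,"z":-75,"rx":0,"ry":0,"rz":0,"fingers":-1},{"x":40,"y":-150,"z":-75,"rx":0,"ry":0,"rz":0,"fingers":-1},{"x":55,"y":-210,"z":-75,"rx":0,"ry":0,"rz":0,"fingers":-1},{"x":70,"y":-270,"z":-75,"rx":0,"ry":0,"rz":0,"fingers":-1},{"x":84,"y":-331,"z":-75,"rx":0,"ry":0,"rz":0,"fingers":-1},{"x":84,"y":-331,"z":-75,"rx":0,"ry":0,"rz":0,"fingers":-1},{"x":84,"y":-331,"z":-75,"rx":0,"ry":0,"rz":0,"fingers":-1}])

```text
time_s: 6.58
tool_pos: [0.556, -0.3267, 0.181]
tool_rot: [179.9, 0.0, -170.7]
force: [0.3, 1.5, -0.8]
grip_width: 0.0873
grasp_force: 0.0
```

Run:
```python
from h import *
import pickle
c=cam('wrist');pickle.dump(c,open('w5.pkl','wb'));I=c['image']
a=np.clip(cv2.resize(I[90:240,150:350],(800,600),interpolation=cv2.INTER_CUBIC).astype(float)*1.5,0,255).astype(np.uint8)
cv2.imwrite('pics/w5.png',a[:,:,::-1])
print(sensors.get_obs()['tool_pos'],sensors.get_obs()['qpos'],proj(c,[.575,-.33,.046]))
```

```text
[ 0.55654991 -0.32557031  0.18110395] [  1.24386193  21.47927509  34.35532308  88.81668598 -12.53831243
  73.62504902 136.73733629] [251.00538889 203.32303563]
```

View pics/w5.png

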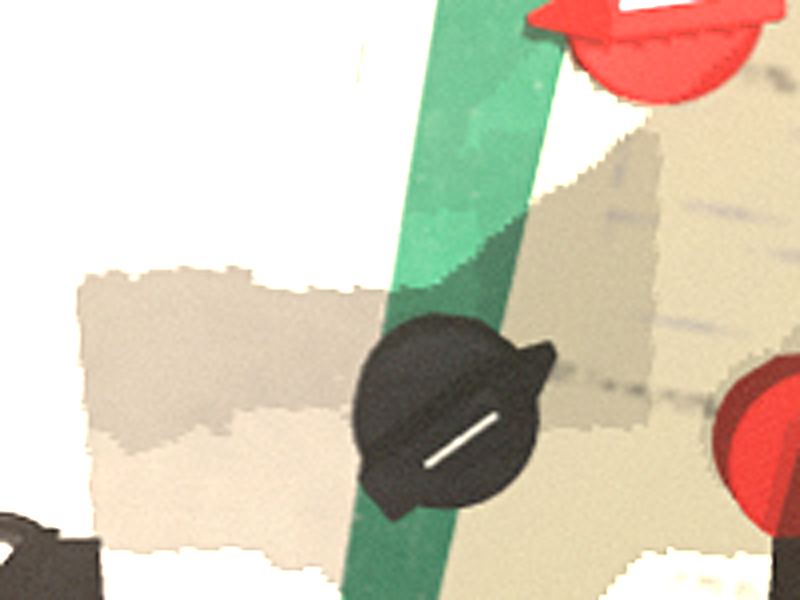

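The knob's pointer nose is at about (553,347) and its tail at about (380,500). The white line on the bar top runs from (425,466) to (497,413), and the skirt is centred near (447,412).

Run:
```python
from h import *
import pickle
c=pickle.load(open('w5.pkl','rb'))
f=lambda x,y:(150+(x+.5)/4-.5,90+(y+.5)/4-.5)
A=onz(c,*f(426,466),.046);B=onz(c,*f(497,413),.046)
t=(B-A)/np.linalg.norm(B-A);print('line',A,B,np.linalg.norm(B-A),'knob yaw',np.degrees(np.arctan2(t[1],t[0]))-180)
# skirt: mask dark, top rim visible; fit circle to arc on upper-left side
for z,P in((.022,[(355,385),(380,342),(440,316),(495,330)]),(.022,[(537,430),(515,480),(475,505),(440,508)]) ):
    W=np.array([onz(c,*f(*p),z)[:2] for p in P]);M=np.c_[2*W,np.ones(len(W))];s=np.linalg.lstsq(M,(W**2).sum(1),rcond=None)[0]
    print(z,s[:2],np.sqrt(s[2]+s[:2]@s[:2]))
n=np.array([-t[1],t[0],0])
for nm,p in(('nose',(553,350)),('tailR',(393,520)),('tailL',(362,480)),('skirtc',(447,412))):
    P=onz(c,*f(*p),.046 if nm!='skirtc' else .014);print(nm,P.round(4),(P-A)@t,(P-A)@n)
```

```text
line [ 0.57687428 -0.32499855  0.046     ] [ 0.56199136 -0.31125925  0.046     ] 0.020255111049494894 knob yaw -42.71193651245369
0.022 [ 0.56876941 -0.32177538] 0.02246439261924735
0.022 [ 0.57326745 -0.31989992] 0.021342165154584244
nose [ 0.5457 -0.3015  0.046 ] 0.03882911879932236 0.0038736098783705808
tailR [ 0.5909 -0.3304  0.046 ] -0.01398079322937992 -0.005560554991936838
tailL [ 0.5825 -0.3388  0.046 ] -0.013544188283441776 0.006336679426662843
skirtc [ 0.5721 -0.3207  0.014 ] 0.006447563031314102 7.608162819808308e-05
```

>>> drive_tool(moves=[{"x":-5,"y":1,"z":10,"rx":0,"ry":0,"rz":0.17,"fingers":0},{"x":-10,"y":2,"z":30,"rx":0,"ry":0,"rz":0.34,"fingers":0},{"x":-15.8,"y":3,"z":50,"rx":0,"ry":0,"rz":0.51,"fingers":0},{"x":-15.8,"y":3,"z":70,"rx":0,"ry":0,"rz":0.68,"fingers":0},{"x":-15.8,"y":3,"z":90,"rx":0,"ry":0,"rz":0.8,"fingers":0},{"x":-15.8,"y":3,"z":100,"rx":0,"ry":0,"rz":0.92,"fingers":0},{"x":-15.8,"y":3,"z":100,"rx":0,"ry":0,"rz":0.92,"fingers":0},{"x":-15.8,"y":3,"z":100,"rx":0,"ry":0,"rz":0.92,"fingers":0},{"x":-15.8,"y":3,"z":100,"rx":0,"ry":0,"rz":0.92,"fingers":0}])

```text
time_s: 7.75
tool_pos: [0.5712, -0.3225, 0.0824]
tool_rot: [179.9, 0.1, 136.6]
force: [-0.4, -0.2, -0.7]
grip_width: 0.0437
grasp_force: 0.0
```

Run:
```python
from h import *
for _ in range(4):
    o=sensors.get_obs();vision.read_camera('side');print(o['tool_pos'],o['tool_rot'],o['qpos'][6])
```

```text
[ 0.5712046  -0.32251642  0.08240098] [1.79940876e+02 6.19513859e-02 1.36637033e+02] 89.38216575321296
[ 0.57105913 -0.32270034  0.0823371 ] [1.79945982e+02 5.72334264e-02 1.36604080e+02] 89.37116585021833
[ 0.57089021 -0.32285891  0.08218632] [1.79955089e+02 4.78761747e-02 1.36570787e+02] 89.35885932446675
[ 0.57075597 -0.3229778   0.08207092] [1.79964751e+02 3.99344692e-02 1.36550592e+02] 89.35285428914777
```

>>> drive_tool(moves=[{"x":1.4,"y":2.7,"z":20,"rx":0,"ry":0,"rz":0,"fingers":0},{"x":1.4,"y":2.7,"z":40,"rx":0,"ry":0,"rz":0,"fingers":0},{"x":1.4,"y":2.7,"z":49,"rx":0,"ry":0,"rz":0,"fingers":0},{"x":1.4,"y":2.7,"z":49,"rx":0,"ry":0,"rz":0,"fingers":0},{"x":1.4,"y":2.7,"z":49,"rx":0,"ry":0,"rz":0,"fingers":0},{"x":1.4,"y":2.7,"z":49,"rx":0,"ry":0,"rz":0,"fingers":0}])

```text
time_s: 8.7
tool_pos: [0.5717, -0.3202, 0.033]
tool_rot: [180.0, 0.0, 136.5]
force: [-0.4, -0.8, -0.5]
grip_width: 0.0436
grasp_force: 0.0
```

Run:
```python
from h import *
import pickle
C={n:cam(n) for n in('wrist','side')};pickle.dump(C,open('c6.pkl','wb'))
o=sensors.get_obs();print(o['tool_pos'],o['tool_rot'])
c=C['wrist'];print(proj(c,[.5716,-.3201,.046]))
a=cv2.resize(c['image'][140:290,150:350],(400,300),interpolation=cv2.INTER_CUBIC)
b=cv2.resize(C['side']['image'][220:280,240:320],(400,300),interpolation=cv2.INTER_CUBIC)
cv2.imwrite('pics/c6.png',np.clip(np.hstack([a,b])*1.3,0,255).astype(np.uint8)[:,:,::-1])
```

```text
[ 0.57158565 -0.32010014  0.03295478] [1.79977393e+02 3.76443650e-02 1.36524914e+02]
[257.89457835 259.64711935]
```

View pics/c6.png

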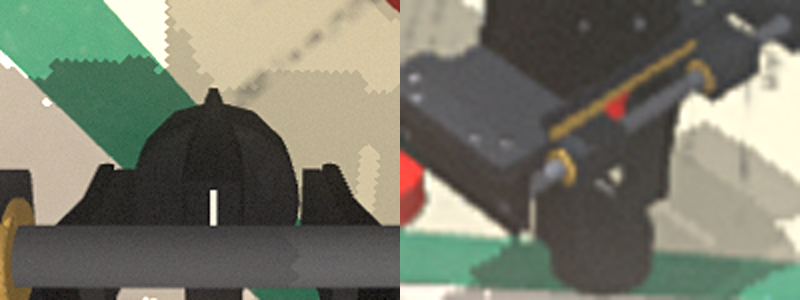

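The nose (214,92) and the white line (213,190) both lie on the tool's centre column, so the yaw matches. I'll check the offset along the bar.

Run:
```python
from h import *
import pickle
c=pickle.load(open('c6.pkl','rb'))['wrist']
T=np.array([.5716,-.3201,.033]);R=Ro.from_euler('xyz',[180,0,136.52],degrees=True).as_matrix()
for n,p,z in(('lineend',(256.25,234.7),.046),('nose top',(256.6,188),.046),('nose bot',(256.6,184.7),.022)):
    print(n,(R.T@(onz(c,*p,z)-T)).round(4))
```

```text
lineend [ 0.0125 -0.0007 -0.013 ]
nose top [ 0.0344 -0.0005 -0.013 ]
nose bot [ 0.03   -0.0007  0.011 ]
```

>>> drive_tool(moves=[{"x":0,"y":0,"z":0,"rx":0,"ry":0,"rz":0,"fingers":1},{"x":0,"y":0,"z":0,"rx":0,"ry":0,"rz":0,"fingers":1},{"x":0,"y":0,"z":0,"rx":0,"ry":0,"rz":0,"fingers":1},{"x":0,"y":0,"z":0,"rx":0,"ry":0,"rz":0,"fingers":1}], force=35)

```text
time_s: 9.3
tool_pos: [0.5713, -0.32, 0.0325]
tool_rot: [-180.0, -0.0, 136.5]
force: [-0.2, -0.9, -1.0]
grip_width: 0.0136
grasp_force: 35.0
```

>>> drive_tool(moves=[{"x":0,"y":0,"z":-30,"rx":0,"ry":0,"rz":0,"fingers":1},{"x":0,"y":0,"z":-80,"rx":0,"ry":0,"rz":0,"fingers":1},{"x":20,"y":20,"z":-118,"rx":0,"ry":0,"rz":-0.1,"fingers":1},{"x":50,"y":53,"z":-118,"rx":0,"ry":0,"rz":-0.2,"fingers":1},{"x":80,"y":85,"z":-118,"rx":0,"ry":0,"rz":-0.3,"fingers":1},{"x":110,"y":117,"z":-118,"rx":0,"ry":0,"rz":-0.4,"fingers":1},{"x":140,"y":149,"z":-118,"rx":0,"ry":0,"rz":-0.5,"fingers":1},{"x":170,"y":181,"z":-118,"rx":0,"ry":0,"rz":-0.6,"fingers":1},{"x":200,"y":213,"z":-118,"rx":0,"ry":0,"rz":-0.7,"fingers":1},{"x":228.8,"y":244.6,"z":-118,"rx":0,"ry":0,"rz":-0.78,"fingers":1},{"x":228.8,"y":244.6,"z":-118,"rx":0,"ry":0,"rz":-0.78,"fingers":1},{"x":228.8,"y":244.6,"z":-118,"rx":0,"ry":0,"rz":-0.78,"fingers":1},{"x":228.8,"y":244.6,"z":-118,"rx":0,"ry":0,"rz":-0.78,"fingers":1},{"x":228.8,"y":244.6,"z":-118,"rx":0,"ry":0,"rz":-0.78,"fingers":1}])

```text
time_s: 11.05
tool_pos: [0.5736, 0.0136, 0.1506]
tool_rot: [-180.0, 0.0, -178.9]
force: [0.5, -0.5, -0.6]
grip_width: 0.0135
grasp_force: 35.0
```

Run:
```python
from h import *
import pickle
c=cam('side');pickle.dump(c,open('s7.pkl','wb'))
w=cam('wrist');o=sensors.get_obs();print(o['tool_pos'],o['tool_rot'],o['force'])
# white line on knob in wrist view
I=w['image'].mean(2)
for v in(225,228,232,234,237,240):print(v,I[v,248:266].astype(int))
```

```text
[0.57360439 0.01414161 0.15057582] [-1.79996303e+02  2.23758136e-03 -1.78863349e+02] [-0.21630494 -0.12719803 -1.01767113]
225 [27 29 31 27 27 34 28 29 28 28 29 29 33 31 25 28 29 22]
228 [30 29 27 28 31 32 30 28 32 29 29 27 30 26 26 26 30 24]
232 [29 37 28 35 29 29 37 32 28 33 26 30 37 28 28 32 28 33]
234 [28 33 28 33 33 33 32 35 29 29 34 34 33 31 34 24 30 30]
237 [ 32  30  32  28  35  36  34  29  27  99 182 200 133  55  25  31  30  34]
240 [ 31  33  31  32  32  37  29  25  20  94 179 190 128  53  22  29  31  27]
```

>>> drive_tool(moves=[{"x":0,"y":0.5,"z":20,"rx":0,"ry":0,"rz":0,"fingers":1},{"x":0,"y":0.5,"z":40,"rx":0,"ry":0,"rz":0,"fingers":1},{"x":0,"y":0.5,"z":43,"rx":0,"ry":0,"rz":0,"fingers":1},{"x":0,"y":0.5,"z":46,"rx":0,"ry":0,"rz":0,"fingers":1},{"x":0,"y":0.5,"z":48,"rx":0,"ry":0,"rz":0,"fingers":1},{"x":0,"y":0.5,"z":48,"rx":0,"ry":0,"rz":0,"fingers":1}])

```text
time_s: 11.9
tool_pos: [0.5732, 0.0154, 0.103]
tool_rot: [180.0, -0.0, -178.8]
force: [-2.9, -0.9, 1.1]
grip_width: 0.0136
grasp_force: 35.0
```

>>> drive_tool(moves=[{"x":0.5,"y":0,"z":2,"rx":0,"ry":0,"rz":0,"fingers":1},{"x":0.7,"y":0,"z":5,"rx":0,"ry":0,"rz":0,"fingers":1},{"x":0.7,"y":0,"z":8,"rx":0,"ry":0,"rz":0,"fingers":1},{"x":0.7,"y":0,"z":8,"rx":0,"ry":0,"rz":0,"fingers":1}])

```text
time_s: 12.4
tool_pos: [0.5725, 0.0152, 0.0937]
tool_rot: [-180.0, -0.1, -178.8]
force: [-2.6, -1.8, -2.3]
grip_width: 0.0138
grasp_force: 35.0
```

>>> drive_tool(moves=[{"x":0.6,"y":-0.2,"z":2,"rx":0,"ry":0,"rz":0,"fingers":1},{"x":0.6,"y":-0.2,"z":4,"rx":0,"ry":0,"rz":0,"fingers":1},{"x":0.6,"y":-0.2,"z":6,"rx":0,"ry":0,"rz":0,"fingers":1},{"x":0.6,"y":-0.2,"z":6,"rx":0,"ry":0,"rz":0,"fingers":1},{"x":0.6,"y":-0.2,"z":6,"rx":0,"ry":0,"rz":0,"fingers":1}])

```text
time_s: 13.02
tool_pos: [0.5724, 0.0151, 0.0885]
tool_rot: [-180.0, 0.0, -178.8]
force: [-2.3, -1.1, -0.2]
grip_width: 0.0137
grasp_force: 35.0
```

Almost home. Next I'll press against the spring in small steps.

>>> drive_tool(moves=[{"x":0,"y":0,"z":2,"rx":0,"ry":0,"rz":0,"fingers":1},{"x":0,"y":0,"z":4,"rx":0,"ry":0,"rz":0,"fingers":1},{"x":0,"y":0,"z":4,"rx":0,"ry":0,"rz":0,"fingers":1},{"x":0,"y":0,"z":4,"rx":0,"ry":0,"rz":0,"fingers":1}])

```text
time_s: 13.52
tool_pos: [0.5725, 0.0151, 0.0853]
tool_rot: [180.0, 0.0, -178.8]
force: [-4.7, -1.9, 6.1]
grip_width: 0.0137
grasp_force: 35.0
```

>>> drive_tool(moves=[{"x":0.3,"y":0,"z":1.5,"rx":0,"ry":0,"rz":0,"fingers":1},{"x":0.3,"y":0,"z":3,"rx":0,"ry":0,"rz":0,"fingers":1},{"x":0.3,"y":0,"z":3,"rx":0,"ry":0,"rz":0,"fingers":1},{"x":0.3,"y":0,"z":3,"rx":0,"ry":0,"rz":0,"fingers":1}])

```text
time_s: 14.02
tool_pos: [0.5726, 0.0151, 0.0843]
tool_rot: [179.9, 0.1, -178.8]
force: [-9.0, -1.5, 18.5]
grip_width: 0.0133
grasp_force: 35.0
```

Run:
```python
from h import *
C={n:cam(n) for n in('wrist','scene','side')}
for _ in range(5): cam('side')
o=sensors.get_obs();print(o['time_s'],o['tool_pos'],o['force'],o['grip_width'],o['grasp_force'])
def cr(n,u,v,w,h): return cv2.resize(C[n]['image'][v:v+h,u:u+w],(400,300),interpolation=cv2.INTER_CUBIC)
im=np.vstack([np.hstack([cr('side',240,125,84,63),cr('scene',130,195,80,60)]),np.hstack([cr('wrist',150,140,200,150),cr('wrist',240,90,200,150)])])
cv2.imwrite('pics/f.png',np.clip(im*1.25,0,255).astype(np.uint8)[:,:,::-1])
```

```text
14.425 [0.5726144  0.0151339  0.08432114] [-8.31206974 -1.07363133 18.80465712] 0.013877275662486142 35.00375553499907
```

View pics/f.png

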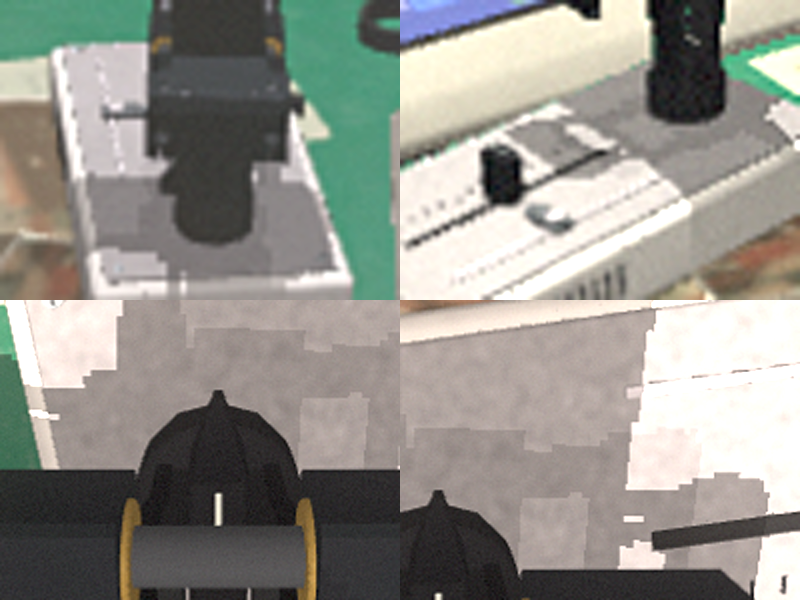

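The knob sits down on the panel, the fader (scene crop (502,172)) is still level with the clip, and the press is steady at 18.8 N.

```bash
python3 -c "
from cell import workorder
print(workorder.sign_off())"
```

```text
the job is handed in; nothing more can be done
None
```

The job is handed in, though `sign_off` returned no verdict: the fader is level with the clip nose to about 0.1 mm by the wrist camera, and the knob is fully home, still gripped and pressed at about 19 N with the spindle at its stop, all by about 14.4 s.

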